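# Set the coolant valve half open and press the keyed drive shaft home

### The job

Turn the valve's lever to half open (45 degrees, onto the long middle mark) and leave the valve there. Then take the keyed shaft with the square head out of its stand, lower it into the valve's hub, turning it until its key slips into the keyway, and push it down against the spring until its collar sits flush on the hub. Finish while still gripping the shaft and pressing it fully home, with the valve still half open and everything else left where it was.

Things in the scene. Friction and masses are not known exactly. Their poses are not given: they have to be found in the camera images.
- valve: Fixed valve stand: brass body with two pipe stubs on a 100 mm square steel foot, a 124 mm wide aluminium dial disc on top (its top face 54 mm above the bench). Origin: centre of the foot's underside, under the hub's axis, z up. Black marks on the dial at 45 degrees from +x towards +y (closed), at +y (half open, longer and thicker) and at 135 degrees (fully open) show where the lever points.
- hub (a joint): Opening angle of the valve in rad: 0 closed, 0.785 half open, 1.571 fully open; grows anticlockwise seen from above. Hub and lever turn together about the vertical axis of the hub; a friction of about 0.35 N m keeps them where they are left.
- hub_top (a point): Centre of the hub's top rim, 112 mm above the bench, z up; its x axis points to the keyway, which is opposite the lever. The steel hub is 48 mm wide, open on top: round bore 22 mm wide with one keyway 8.5 mm wide that reaches 16.5 mm from the axis, open along the whole bore.
- lever_grip (a point): Point on the lever's upright blade, 87 mm from the hub's axis and 96 mm above the bench (blade top 108 mm). The blade is 10 mm thick across the lever and 26 mm long along it, to be pinched from above; its foot joins a 14 mm wide flat bar (top 70 mm above the bench) that runs to the hub. Axes as hub_top: x points from the lever to the hub's axis.
- plate: The brass spring plate, 19 mm wide, in the bore. Origin: centre of its top face, 78 mm above the bench (34 mm below the rim) when not pressed. It yields 10 mm at most: 4 N to start, 8 N at 8 mm, where the shaft's collar meets the rim.
- shaft: The keyed steel shaft to fit, upright in stand_a, hanging by its collar. Origin: centre of the collar's underside; z up. Collar 42 mm wide, 6 mm thick; above it the square head. Below: round shaft 20 mm wide, 42 mm long, tip tapered to 13 mm over the last 5 mm. A small tab on the collar's edge (+x, to 30 mm from the axis) shows from above where the key is. 0.25 kg; the spring lifts it unless held.
- shaft_head (a point): Centre of the shaft's square head, 24.5 mm above the collar's underside. The head is 24 x 24 mm, sides along the shaft's x and y, from 6 to 43 mm above the collar's underside.
- shaft_key (a point): Lower end of the shaft's key, 28 mm below the collar's underside, 12 mm from the axis on the shaft's +x side. The key is 6 mm wide, 24 mm long (4 to 28 mm below the collar) and reaches 15 mm from the axis; the 14 mm of shaft below it have no key.
- spare_shaft: A second steel shaft, not wanted: same collar and shaft but no key, no tab, and a round head 26 mm wide. In the other stand; leave it.
- stand_a: Fixed stand: grey tube 52 mm wide with a 33 mm hole on a 70 mm square steel foot; rim 50 mm above the bench. Origin: centre of the underside. Holds the keyed shaft; the two stands swap places between runs.
- stand_b: Fixed stand like stand_a. Holds the spare shaft.
- housing: Black fan housing, 85 mm square, 104 mm high; origin under its centre. Leave alone.
- reflector: Aluminium cone-shaped reflector, 104 mm wide at the top, 85 mm high; origin under its centre. Leave alone.
- can: Can, 60 mm wide, 100 mm high; origin under its centre. Leave alone.
- screwdriver: Screwdriver lying on the bench. Leave alone.
- wrench: Steel wrench lying on the bench. Leave alone.
- bearing: Steel bearing ring, 44 mm wide, 12 mm high. Leave alone.
- clip: Bent steel clip, 50 x 30 x 22 mm. Leave alone.
Things that resemble listed ones, but are neither listed nor needed, are in the scene too. What is shaped like the valve but turquoise is not meant. What is shaped like the stand_a but turquoise is not meant.

How it is judged (in metres and radians):
On the way, in this order (a step that is already met when the one before it is completed fails the run):
1. the valve is set to half open (45 +- 7 degrees) while the keyed shaft still stands in its stand (value of joint hub between 0.665 and 0.905 rad and distance between shaft and stand_a below 0.06 m), for 0.4 s.
2. the keyed shaft is lifted out of its stand (height (world z) of shaft above 0.095 m), for 0.1 s.
At the end, for the whole second after the job is handed in: Shaft held pressed home: collar within 2.5 mm of the hub rim, within 3 mm of the axis, upright within 4 degrees, key in the keyway (0.2 rad), over 5 N on the spring plate, fingers bearing on the shaft (over 3 N), valve at 45 +- 7 degrees (z of shaft in the frame of hub_top below 0.0025 m and horizontal distance between shaft and hub_top below 0.003 m and angle between shaft's own z axis and vertical below 0.07 rad and angle between the x axis of shaft and the x axis of hub_top, either way round below 0.2 rad and contact force between shaft and plate above 5 N and contact force between the fingers and shaft above 3 N and value of joint hub between 0.665 and 0.905 rad); the arm keeps its last pose, push and grip.
It fails at once if another thing on the bench is pushed or carried more than 30 mm from its place (distance of any of spare_shaft, housing, reflector, can, screwdriver, wrench, bearing, clip from where it was at the start of the episode above 0.03 m).
It also fails if it takes over 64 s, if anything falls off the work surface, if the arm or the gripper's body presses on something with over 40 N, if the wrist force passes 120 N, or if a joint passes its speed limit or range.

### The arm

A 6-joint arm with a two-finger parallel gripper is mounted at the origin on the work surface. World frame = base frame: x ahead of the robot, y to its left, z up, the work surface at z = 0. Lengths are in m, angles in degrees, forces in N, time in s.
With the tool pointing down it reaches from about 0.3 to 0.75 m from the base axis. Payload 8.5 kg.
Tool frame: the origin (TCP) lies on the centre line of the jaws, within the pads' length; the fingertips stand 22 mm ahead of it and the grasp point (between the pads) lies 3 mm ahead of it (env.tip_reach is the distance from the TCP to the fingertips, in m); y points along the fingers, z is the direction in which the jaws open and shut, and the axes are right-handed (so a half turn about y gives the same grasp; the last joint's range is limited). The gripper opens to 85 mm and grips with 20 to 120 N. Pads are 22 mm wide; open, the fingers measure 114 mm over their backs; the gripper's body (76 mm by 85 mm) begins 54 mm behind the grasp point. The pads swing forward as they close: fully open they stand 13 mm farther back than shut.
Start: joints at [-89.456, 21.807, 74.336, -0, 83.858, -12.336], TCP at [0.123, -0.536, 0.253] pointing down, gripper open.
Joint ranges: [-178.18, 178.18], [-50.72, 133.34], [12.68, 142.11], [-81.47, 261.47], [9.98, 163.14], [-165.26, 165.26]. Speed limits (degrees/s): [136.94, 136.94, 180, 180, 180, 180].

### API

Orientations are given as a 3x3 rotation matrix whose columns are the frame's x, y, z axes.
In Python, from rig import env, get_image gives the robot as it stands. The module is installed in compiled form; this text tells all that it offers.
- The arm moves only by the tool carry_out, never from a script. Its argument "targets" is a list that holds one entry, the list of rows, each a list of 7 numbers: the closure, from 0 (fully open) to 1 (shut), then the shift along the world's x, y, z in mm, then the turn, a rotation vector about the world's x, y, z in degrees. In form: [[[claw, dx, dy, dz, ax, ay, az], ...]]. A call has 1 to 20 rows; each row is the pose to reach, as a shift and turn from the pose commanded when the call began; what a row does not reach only later rows make up. A row lasts 1/12 s, in which the tool goes at most 41.7 mm and 7.16 degrees, less where a joint would pass 70% of its speed; a pose out of reach is approached as far as the arm can. A call with a gripper value outside its range is refused whole. The fingers move at their own pace and stop on an object; "squeeze" is the grip in N (left out, the last holds). Time passes only in rows, so rows that repeat a pose let the fingers close. It gives the time, the measured TCP pose, the force and the opening at its end, in the units of the state.
- env.observe(): the state, without advancing time (a new reading comes with each control period).
- get_image(name): name is "scene" or "top"; returns a dict with "img" (420x560x3 uint8, red, green, blue), "fx", "fy", "cx", "cy" (pixels), "rvec" (rotation vector, rad) and "tvec" (3), from world to camera coordinates, as OpenCV has them. Camera axes: x right, y down, z forward; pixel columns grow to the right and rows downward; lengths in m; the calibration is good to about 2 mm. A picture is of the moment at which its call begins. There is no depth.
- env.close_job(): hands the job in, once; it reports no verdict.
The state is a dict: "time_s": time; "q": joint angles; "qvel": joint speeds; "joint_efforts": joint torques, N m; "position": TCP position; "tool_rot": TCP orientation; "ft_force": force on the tool from outside, world axes, zero at the start; "wrist_torque": the same for the moment, N m; "grip_width": finger opening in m.
Only numpy, scipy, OpenCV 4.12 (cv2) and the standard library are available. Lean on these libraries where they do the work, as an engineer would, in place of code of your own. Each camera call takes 0.05 s, during which the arm holds its last target.

## Working session

There is one attempt and no reset: what is moved stays moved. The work goes in short steps, Python scripts to look and compute and a tool call to move; the robot and the scene stay as the last step left them, time stands still between calls to the robot, and variables do not carry over. Pictures are saved under pics/ and viewed, and the job is handed in when it is done.

Besides the shell and the picture viewer there is one more tool, called after "Call:" in YAML: its name, and indented under it one key for each argument. carry_out: Moves the arm, as the interface text tells. Its arguments: {"type":"object","properties":{"targets":{"type":"array"},"squeeze":{"type":"number"}},"required":["targets"]}

```bash
mkdir -p pics; cat > h.py <<'E'
import numpy as np, cv2
from rig import env, get_image
def cam(n):
    d=get_image(n); R,_=cv2.Rodrigues(np.array(d['rvec'],float)); d['R']=R; d['t']=np.array(d['tvec'],float).ravel(); return d
def ray(d,u,v,z):
    r=d['R'].T@np.array([(u-d['cx'])/d['fx'],(v-d['cy'])/d['fy'],1.]); c=-d['R'].T@d['t']
    return c+r*(z-c[2])/r[2]
def proj(d,p):
    q=d['R']@np.array(p,float)+d['t']; return np.array([d['fx']*q[0]/q[2]+d['cx'],d['fy']*q[1]/q[2]+d['cy']])
def save(d,n): cv2.imwrite('pics/'+n,cv2.cvtColor(d['img'],cv2.COLOR_RGB2BGR))
E
python3 - <<'E'
from h import *
import pickle
for n in('scene','top'):
    d=cam(n); save(d,n+'0.png'); pickle.dump(d,open(n+'0.pkl','wb')); print(n,d['fx'],d['cx'],d['cy'],-d['R'].T@d['t'])
o=env.observe(); print(o['time_s'],o['position'],o['tool_rot'],o['grip_width'],env.tip_reach,o['ft_force'])
E
```

```text
scene 386.83978232455587 281.8352257494471 209.73737515348276 [0.99901787 0.22400504 0.8556904 ]
top 532.8289566985534 275.8363518771583 210.12859905139075 [ 0.3626204  -0.00402084  1.23465962]
0.1 [ 0.12257466 -0.53593089  0.25276973] [[-9.74850004e-01 -3.68462378e-05  2.22861996e-01]
 [-2.22861851e-01  1.31377294e-03 -9.74849152e-01]
 [-2.56870536e-04 -9.99999136e-01 -1.28894318e-03]] 0.08543467754341588 0.022 [-1.4217869   0.48448422  0.12574855]
```

View pics/scene0.png

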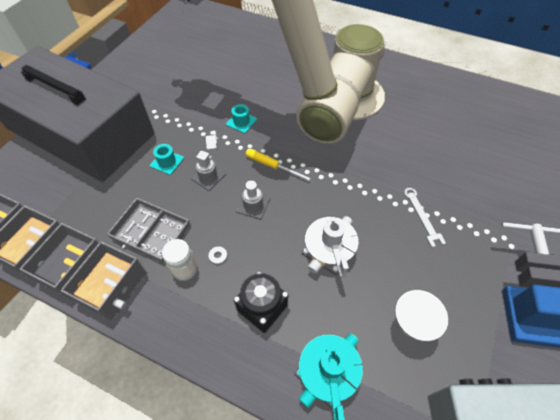

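View pics/top0.png

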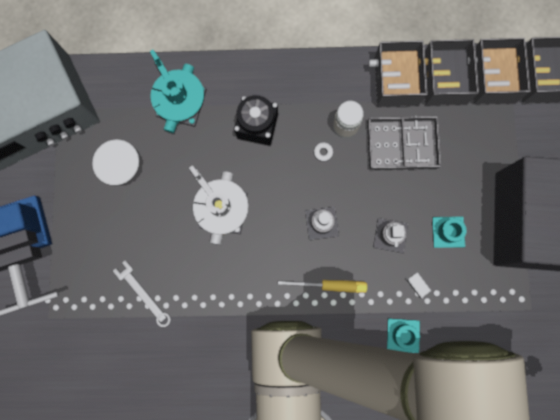

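The aluminium valve is at top (220,207), and the turquoise one at (177,95) is a decoy. The filled stands are at top (322,222), whose head looks round, and (393,235), whose head looks square. I'll enlarge both to confirm.

```bash
python3 - <<'E'
from h import *
t=cv2.imread('pics/top0.png'); s=cv2.imread('pics/scene0.png')
c=lambda i,x,y,w,h,k:cv2.resize(i[y:y+h,x:x+w],None,fx=k,fy=k,interpolation=cv2.INTER_CUBIC)
a=c(t,160,150,100,100,4); b=c(t,300,190,130,75,4)
cv2.imwrite('pics/c1.png',c(t,170,155,90,100,6)); cv2.imwrite('pics/c2.png',c(t,295,190,130,75,6))
cv2.imwrite('pics/c3.png',c(s,180,140,100,80,7)); cv2.imwrite('pics/c4.png',c(s,290,200,90,80,7))
E
```

```text
(no output)
```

View pics/c1.png

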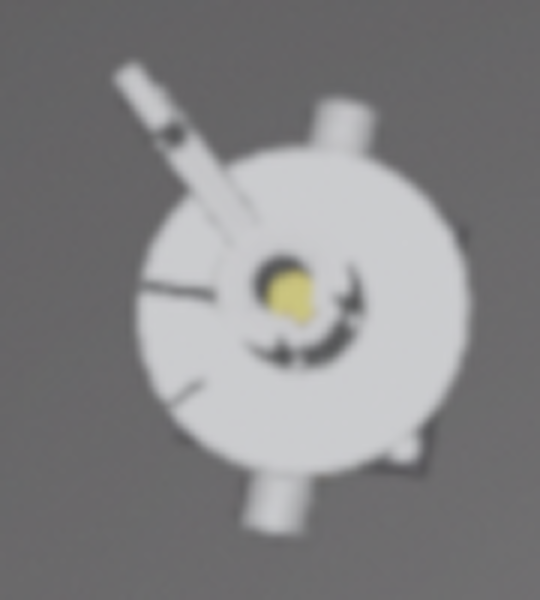

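View pics/c2.png

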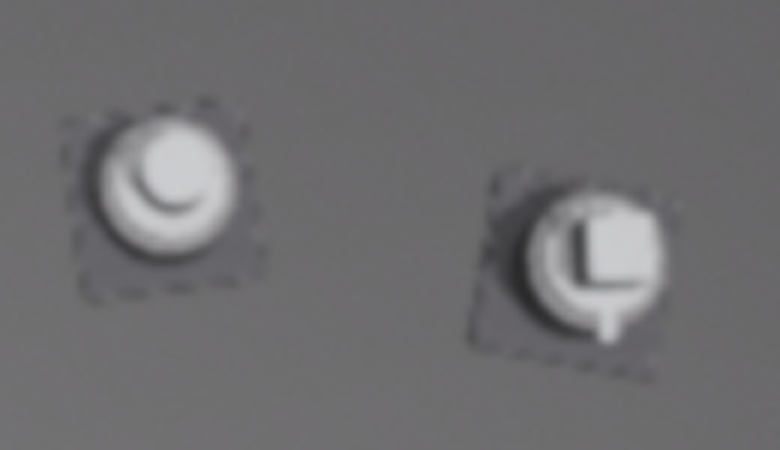

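View pics/c3.png

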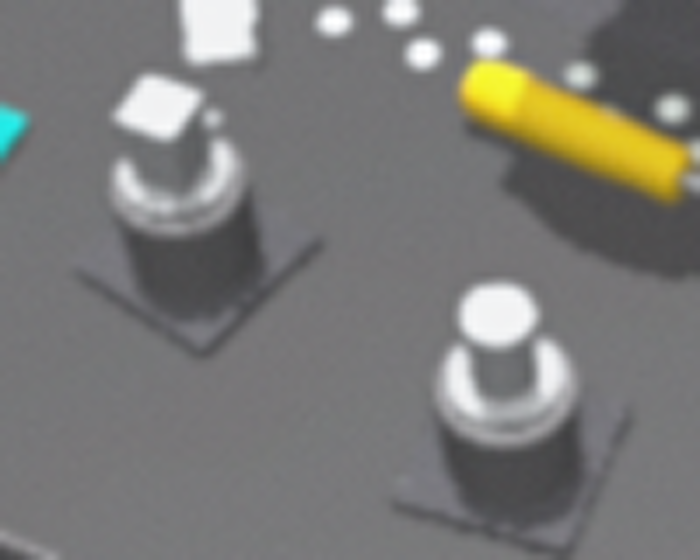

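View pics/c4.png

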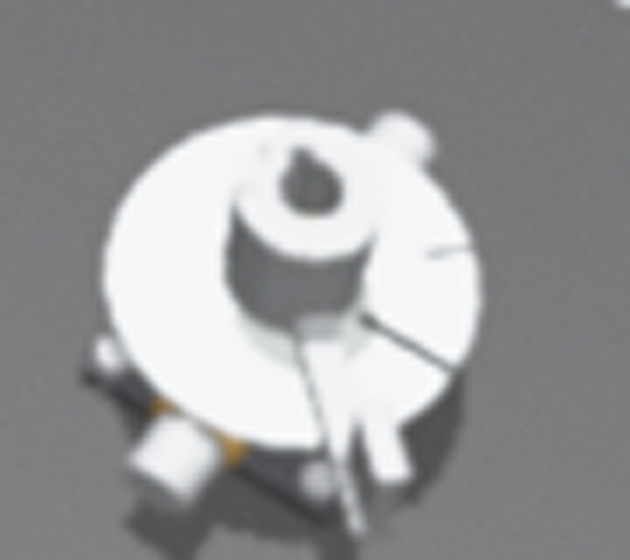

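Two candidates hold shafts. Scene (205,165) / top (393,235) has a square head, and its tab points down in the top view (crop c2 at 608,325): this is the keyed shaft. Scene (252,195) / top (322,222) has a round head and no tab: this is the spare. The lever is near closed and points up-left in the top view. The long mark points left, and the lower-left mark is fully open. Next I'll measure.

```bash
python3 - <<'E'
from h import *
import pickle
from scipy.optimize import least_squares
top=pickle.load(open('top0.pkl','rb')); sc=pickle.load(open('scene0.pkl','rb'))
def fitc(P,r0,x0,fixr=None):
    f=lambda p:np.hypot(P[:,0]-p[0],P[:,1]-p[1])-(fixr or p[2])
    r=least_squares(f,[*x0,r0],loss='cauchy',f_scale=0.0007); return r.x,(np.abs(f(r.x))<.0015).mean()
for n,d,guess,th in(('top',top,(220,207),None),('scene',sc,(332,242),None)):
    g=cv2.cvtColor(d['img'],cv2.COLOR_RGB2GRAY)
    x0=ray(d,*guess,.054)
    m=np.zeros_like(g); cv2.circle(m,guess,60,255,-1)
    t=150; b=((g>t)&(m>0)).astype(np.uint8)
    cs=max(cv2.findContours(b,cv2.RETR_EXTERNAL,cv2.CHAIN_APPROX_NONE)[0],key=cv2.contourArea)[:,0]
    P=np.array([ray(d,*p,.054)[:2] for p in cs])
    r=np.hypot(*(P-x0[:2]).T); P=P[(r<.08)&(r>.045)]
    print(n,'dial',fitc(P,.062,x0[:2]), 'fixed',fitc(P,.062,x0[:2],.062))
    # collar
d=top;g=cv2.cvtColor(d['img'],cv2.COLOR_RGB2GRAY)
hsv=cv2.cvtColor(d['img'],cv2.COLOR_RGB2HSV)
# blade, head, etc: print enlarged with grid
def grid(img,x,y,w,h,k,fn):
    c=cv2.resize(img[y:y+h,x:x+w][:,:,::-1],None,fx=k,fy=k,interpolation=cv2.INTER_NEAREST).copy()
    for i in range(0,w,10):
        cv2.line(c,(i*k,0),(i*k,h*k),(0,0,255),1); cv2.putText(c,str(x+i),(i*k+1,10),0,.35,(0,255,255),1)
    for i in range(0,h,10):
        cv2.line(c,(0,i*k),(w*k,i*k),(0,0,255),1); cv2.putText(c,str(y+i),(0,i*k+10),0,.35,(0,255,255),1)
    cv2.imwrite(fn,c)
grid(top['img'],370,215,50,40,14,'pics/g1.png'); grid(top['img'],180,160,70,60,10,'pics/g2.png')
grid(sc['img'],190,145,40,45,13,'pics/g3.png'); grid(sc['img'],300,210,65,70,8,'pics/g4.png')
E
```

```text
top dial (array([0.55552414, 0.14765058, 0.06158775]), np.float64(0.6789473684210526)) fixed (array([0.55563485, 0.14758759, 0.062     ]), np.float64(0.6526315789473685))
scene dial (array([0.5541585 , 0.14599186, 0.06301511]), np.float64(0.5803108808290155)) fixed (array([0.55435522, 0.14598381, 0.062     ]), np.float64(0.47668393782383417))
```

View pics/g1.png

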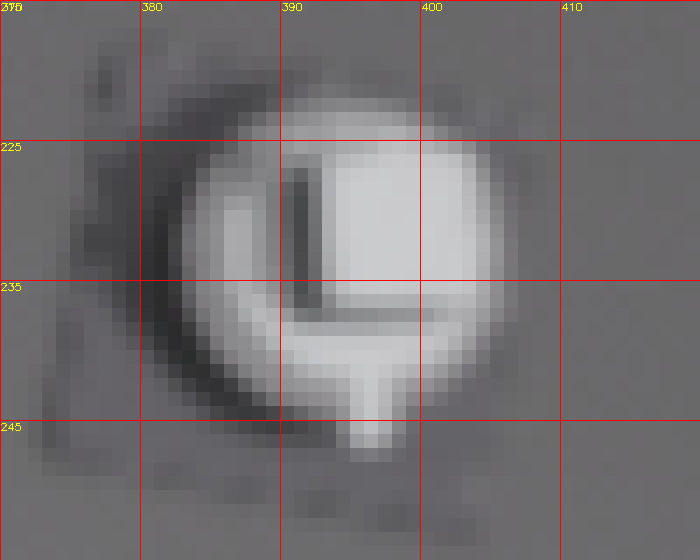

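View pics/g2.png

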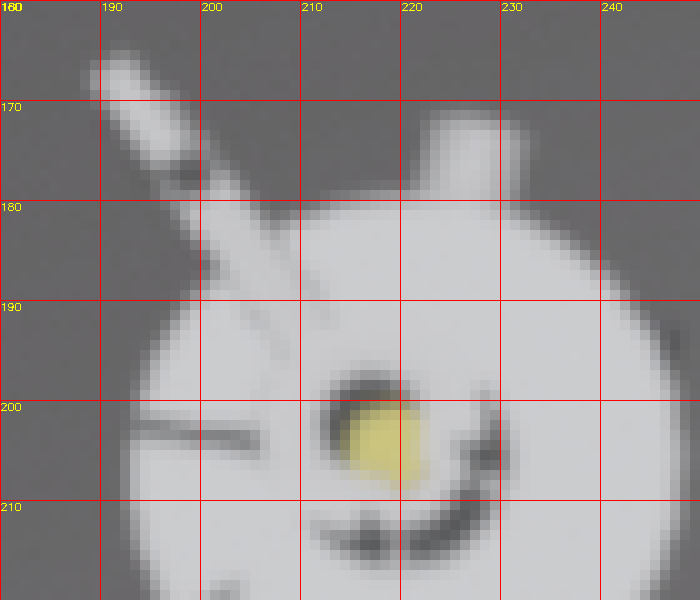

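View pics/g3.png

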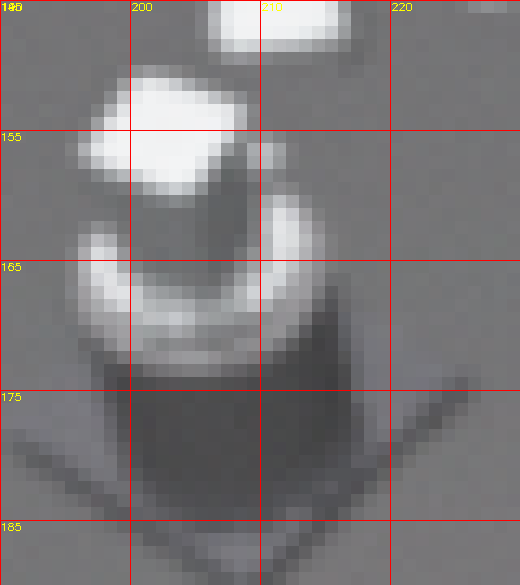

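View pics/g4.png

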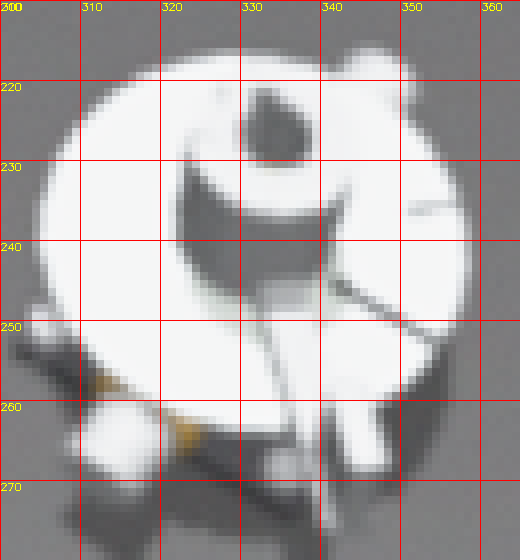

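```bash
python3 - <<'E'
from h import *
import pickle
top=pickle.load(open('top0.pkl','rb')); sc=pickle.load(open('scene0.pkl','rb'))
def blob(d,x0,y0,x1,y1,th):
    g=cv2.cvtColor(d['img'],cv2.COLOR_RGB2GRAY); k=8
    c=cv2.resize(g[y0:y1,x0:x1],None,fx=k,fy=k,interpolation=cv2.INTER_CUBIC)
    b=(c>th).astype(np.uint8)
    cs=max(cv2.findContours(b,cv2.RETR_EXTERNAL,cv2.CHAIN_APPROX_NONE)[0],key=cv2.contourArea)[:,0].astype(float)
    return np.column_stack([(cs[:,0]+.5)/k-.5+x0,(cs[:,1]+.5)/k-.5+y0])
def world(d,c,z): return np.array([ray(d,*p,z)[:2] for p in c],np.float32)
def rect(P):
    r=cv2.minAreaRect((P*1000).astype(np.float32)); return np.round(r[0],1),np.round(r[1],1),round(r[2],1)
for th in(188,192,196): print('head top',th,rect(world(top,blob(top,391,224,408,237,th),.093)))
for th in(180,200,215): print('head sc',th,rect(world(sc,blob(sc,193,147,210,161,th),.093)))
for th in(130,150,165): print('blade top',th,rect(world(top,blob(top,183,160,202,178,th),.108)))
# blade-end & axis
for th in(180,):
  g=blob(sc,330,257,352,274,th); print('blade sc?',rect(world(sc,g,.108)))
# tab tip & direction
print('tab tip top',ray(top,396.2,247.3,.053)[:2], 'collar-tab root',ray(top,396.2,243.5,.053)[:2])
print('tab sc',ray(sc,210.8,156.8,.056)[:2])
# tube rim outer
P=world(top,blob(top,376,216,412,252,125),.05); print('tube',cv2.minEnclosingCircle(P*1000))
# long mark
for a in((193.5,202.2),(205.5,204.3)): print('mark top',ray(top,*a,.054)[:2])
for a in((341.7,245),(354.2,252.8)): print('mark sc',ray(sc,*a,.054)[:2])
for a in((333.2,221.2),(335.5,230.2)): print('bore sc',ray(sc,*a,.112)[:2])
# bore in top: dark+yellow
print('yellow',ray(top,218,204.5,.078)[:2])
# predicted pixel for hub centre/ rim
for n,d in(('top',top),('sc',sc)): print(n,proj(d,[.555,.147,.112]),proj(d,[.555,.147,.078]))
E
```

```text
head top 188 (array([ 488.5, -240.6]), array([21.8, 22.7]), 87.4)
head top 192 (array([ 488.5, -240.6]), array([20.7, 21.7]), 87.8)
head top 196 (array([ 488.3, -240.5]), array([19.1, 20.5]), 89.8)
head sc 180 (array([ 487.1, -241.1]), array([25.9, 25.8]), 0.7)
head sc 200 (array([ 487.2, -241.1]), array([24.2, 24.2]), 1.2)
head sc 215 (array([ 487.1, -240.9]), array([22.9, 22.8]), 1.6)
blade top 130 (array([625.6, 197. ]), array([30. , 13.8]), 35.7)
blade top 150 (array([626.4, 197.8]), array([25.8, 11.6]), 36.6)
blade top 165 (array([626.3, 197.8]), array([24.3,  9.8]), 35.3)
blade sc? (array([628.1, 189.5]), array([26.9, 46.7]), 25.2)
tab tip top [ 0.45511907 -0.24200127] collar-tab root [ 0.46351949 -0.24243691]
tab sc [ 0.4584638  -0.23869779]
tube ((484.3407897949219, -241.8397216796875), 28.182811737060547)
mark top [0.56586682 0.2077464 ]
mark top [0.56046754 0.18056783]
mark sc [0.55856567 0.17401787]
mark sc [0.56529963 0.20711284]
bore sc [0.54200811 0.13939477]
bore sc [0.56161895 0.1523681 ]
yellow [0.55539073 0.14914053]
top [216.89774373 202.09490438] [218.96773066 204.65373403]
sc [334.29978242 226.9690761 ] [332.57321156 234.43636493]
```

Measurements so far:
- **Valve axis:** about (555, 147) mm.
- **Lever:** blade at (626, 198) mm, 87.4 mm from the axis (87 expected), pointing at 35.5°.
- **Long mark:** at about 80.6°, which is 45° further round. So the lever is at closed and needs +45°.
- **Keyed shaft:** head at (488, -241) mm, 24 mm square as given, key pointing to about 180°.

I'll move above the lever first.

Call:
carry_out:
  targets:
    - [[0,10,14,0,0,0,0],[0,28,40,0,0,0,2],[0,50,73,0,0,0,4],[0,72,105,0,0,0,6],[0,95,138,0,0,0,8],[0,117,170,0,0,0,10],[0,139,203,0,0,0,12],[0,162,236,0,0,0,14],[0,184,268,0,0,0,16],[0,207,301,0,0,0,18],[0,229,333,0,0,0,20],[0,251,366,0,0,0,22],[0,274,399,0,0,0,22.6],[0,296,431,0,0,0,22.6],[0,318,464,0,0,0,22.6],[0,341,497,0,0,0,22.6],[0,363,529,0,0,0,22.6],[0,386,562,0,0,0,22.6],[0,408,594,0,0,0,22.6],[0,425,620,0,0,0,22.6]]
  squeeze: 40

```text
time_s: 1.77
position: [0.5485, 0.0865, 0.2528]
tool_rot: [[-0.814, -0.001, 0.581], [-0.581, 0.0, -0.814], [0.0, -1.0, -0.001]]
ft_force: [0.0, -0.6, -0.4]
grip_width: 0.0854
```

Call:
carry_out:
  targets:
    - [[0,22,32,0,0,0,0],[0,45,65,0,0,0,0],[0,64,94,0,0,0,0],[0,74,107,0,0,0,0],[0,78.4,113.4,-5,0,0,0],[0,78.4,113.4,-30,0,0,0],[0,78.4,113.4,-55,0,0,0],[0,78.4,113.4,-80,0,0,0],[0,78.4,113.4,-80,0,0,0]]

```text
time_s: 2.52
position: [0.6236, 0.1962, 0.1678]
tool_rot: [[-0.815, -0.01, 0.58], [-0.58, -0.001, -0.815], [0.009, -1.0, -0.005]]
ft_force: [-0.2, 0.2, -0.7]
grip_width: 0.0855
```

```bash
cat > look.py <<'E'
import sys
from h import *
n,x,y,w,hh,k,o=sys.argv[1:8]; x,y,w,hh,k=map(int,(x,y,w,hh,k))
d=cam(n); i=d['img'][y:y+hh,x:x+w,::-1]
cv2.imwrite('pics/'+o,cv2.resize(i,None,fx=k,fy=k,interpolation=cv2.INTER_CUBIC))
ob=env.observe(); print(ob['time_s'],np.round(ob['position'],4),np.round(ob['ft_force'],1),round(ob['grip_width'],4))
R=ob['tool_rot']; print('jaw ang',np.degrees(np.arctan2(R[1][2],R[0][2])),'q6',ob['q'][5], 'tooly',np.round(np.array(R)[:,1],3))
E
python3 look.py scene 250 150 180 140 4 l1.png
```

```text
2.5667 [0.6247 0.1964 0.1709] [0.2 0.2 0.4] 0.0857
jaw ang -54.56556159158353 q6 61.68301235104233 tooly [-0.006 -0.001 -1.   ]
```

View pics/l1.png

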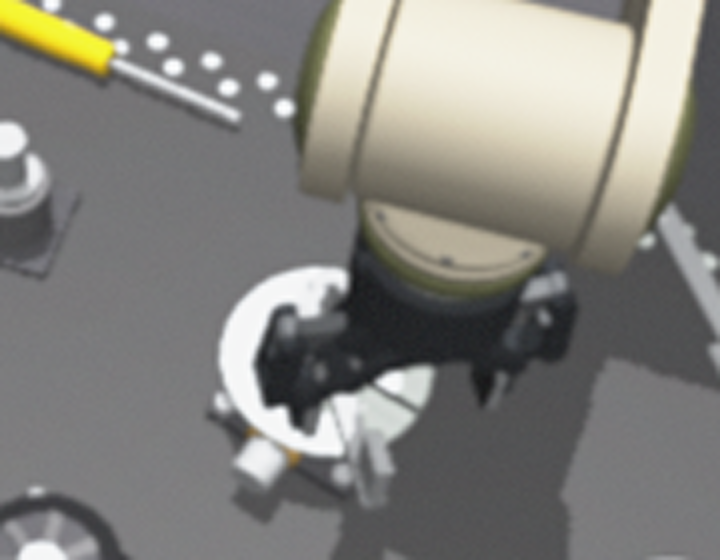

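The blade, at crop (372,465), lies between the fingers at about (300,410) and (490,385). Next: descend and pinch.

Call:
carry_out:
  targets:
    - [[0,0,0,-15,0,0,0],[0,0,0,-35,0,0,0],[0,0,0,-55,0,0,0],[0,0,0,-68,0,0,0],[0,0,0,-73.5,0,0,0],[0,0,0,-73.5,0,0,0],[0.5,0,0,-73.5,0,0,0],[1,0,0,-73.5,0,0,0],[1,0,0,-73.5,0,0,0],[1,0,0,-73.5,0,0,0],[1,0,0,-73.5,0,0,0],[1,0,0,-73.5,0,0,0],[1,0,0,-73.5,0,0,0],[1,0,0,-73.5,0,0,0]]
  squeeze: 40

```text
time_s: 3.73
position: [0.626, 0.1973, 0.1002]
tool_rot: [[-0.814, 0.0, 0.58], [-0.58, 0.0, -0.814], [-0.0, -1.0, 0.0]]
ft_force: [-1.8, -0.0, 2.4]
grip_width: 0.0091
```

```bash
python3 look.py scene 250 150 180 140 4 l2.png
```

```text
3.7833 [0.6261 0.1973 0.1002] [-1.1  0.2  3.1] 0.0093
jaw ang -54.52199671446115 q6 61.6997646479721 tooly [ 0.  0. -1.]
```

View pics/l2.png

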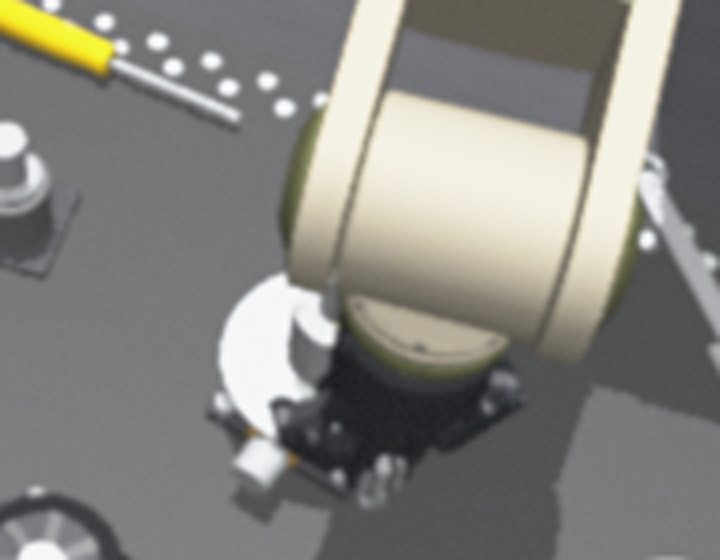

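The jaws closed to 9.2 mm on the 10 mm blade with small forces. Next: the 45° arc about the axis.

Call:
carry_out:
  targets:
    - [[1,-2.3,3.1,0,0,0,2.5],[1,-4.7,6.0,0,0,0,5],[1,-9.8,11.5,0,0,0,10],[1,-15.5,16.6,0,0,0,15],[1,-21.5,21.2,0,0,0,20],[1,-27.9,25.2,0,0,0,25],[1,-34.7,28.7,0,0,0,30],[1,-41.7,31.6,0,0,0,35],[1,-49.0,33.8,0,0,0,40],[1,-52.7,34.7,0,0,0,42.5],[1,-56.4,35.4,0,0,0,45],[1,-56.4,35.4,0,0,0,45],[1,-56.4,35.4,0,0,0,45],[1,-56.4,35.4,0,0,0,45],[1,-56.4,35.4,0,0,0,45]]

```text
time_s: 5.03
position: [0.5688, 0.2334, 0.1001]
tool_rot: [[-0.166, -0.002, 0.986], [-0.986, 0.001, -0.166], [-0.001, -1.0, -0.002]]
ft_force: [-7.2, 5.2, 6.0]
grip_width: 0.0096
```

```bash
python3 look.py scene 250 150 180 140 4 l3.png
```

```text
5.0833 [0.5688 0.2334 0.1002] [-5.8  3.9  6. ] 0.0092
jaw ang -9.581840670893415 q6 20.808256654050602 tooly [-0.002  0.001 -1.   ]
```

View pics/l3.png

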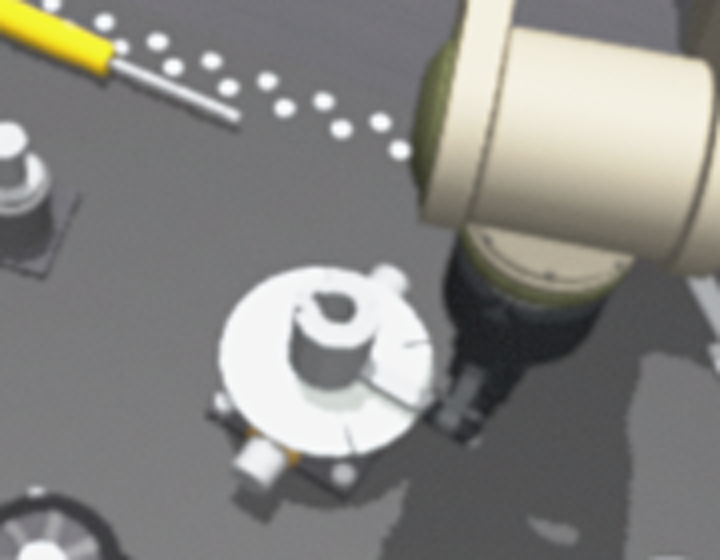

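Call:
carry_out:
  targets:
    - [[0,0,0,0,0,0,45],[0,0,0,0,0,0,0]]

```text
time_s: 5.25
position: [0.5697, 0.2326, 0.0997]
tool_rot: [[-0.148, -0.0, 0.989], [-0.989, -0.0, -0.148], [0.0, -1.0, -0.0]]
ft_force: [-0.6, 0.0, -0.3]
grip_width: 0.0327
```

My first row there carried a stray 45° turn. The tool twisted only about 1° while the jaws were opening and is turning back now. I'll open fully, rise, and check the lever angle.

Call:
carry_out:
  targets:
    - [[0,0,0,0,0,0,0],[0,0,0,0,0,0,0],[0,0,0,0,0,0,0],[0,0,0,20,0,0,0],[0,0,0,50,0,0,0],[0,0,0,80,0,0,0],[0,0,0,110,0,0,0],[0,-10,-36,125,0,0,0],[0,-18,-75,130,0,0,0],[0,-25,-115,130,0,0,0],[0,-32,-155,130,0,0,0],[0,-40,-195,130,0,0,0],[0,-45,-230,130,0,0,1],[0,-50,-268,130,0,0,2],[0,-55,-305,130,0,0,4],[0,-60,-345,130,0,0,6],[0,-68,-385,130,0,0,8],[0,-75,-425,130,0,0,9.5],[0,-81.7,-460,130,0,0,9.5],[0,-81.7,-474,130,0,0,9.5]]

```text
time_s: 6.92
position: [0.4867, -0.2455, 0.2297]
tool_rot: [[-0.003, -0.0, 1.0], [-1.0, -0.001, -0.003], [0.001, -1.0, -0.0]]
ft_force: [-0.1, 0.5, -0.6]
grip_width: 0.0853
```

```bash
python3 look.py top 170 150 110 100 6 l4.png; python3 look.py scene 180 130 200 140 4 l4s.png
```

```text
6.9667 [ 0.4873 -0.246   0.2296] [-0.5 -1.9  0.3] 0.0855
jaw ang -0.23719629184267554 q6 -38.94598987173667 tooly [-0.    -0.001 -1.   ]
7.0167 [ 0.4876 -0.2435  0.2295] [-0.7  1.1 -0.3] 0.0849
jaw ang -0.18658137837922908 q6 -38.79774497649057 tooly [-0. -0. -1.]
```

View pics/l4.png

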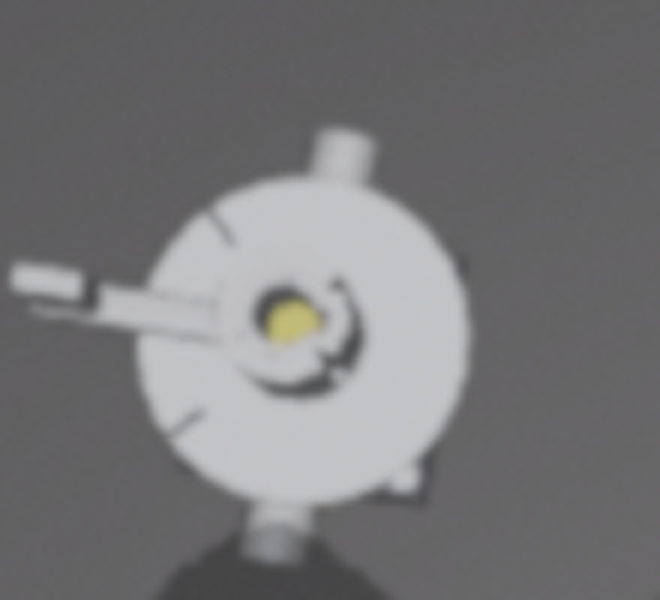

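View pics/l4s.png

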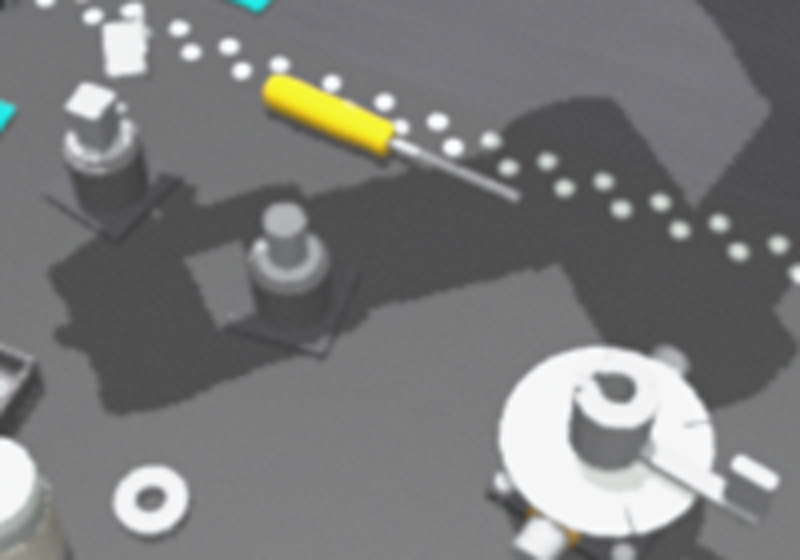

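```bash
python3 - <<'E'
from h import *
top=cam('top'); sc=cam('scene'); save(top,'t5.png')
def blob(d,x0,y0,x1,y1,th):
    g=cv2.cvtColor(d['img'],cv2.COLOR_RGB2GRAY); k=8
    c=cv2.resize(g[y0:y1,x0:x1],None,fx=k,fy=k,interpolation=cv2.INTER_CUBIC)
    cs=max(cv2.findContours((c>th).astype(np.uint8),cv2.RETR_EXTERNAL,cv2.CHAIN_APPROX_NONE)[0],key=cv2.contourArea)[:,0].astype(float)
    return np.column_stack([(cs[:,0]+.5)/k-.5+x0,(cs[:,1]+.5)/k-.5+y0])
world=lambda d,c,z: np.array([ray(d,*p,z)[:2] for p in c],np.float32)
for th in(150,165):
    r=cv2.minAreaRect(world(top,blob(top,165,188,184,205,th),.108)*1000); v=np.array(r[0])-[555.2,147]; print('blade top',r,np.hypot(*v),np.degrees(np.arctan2(v[1],v[0])))
for th in(180,200):
    r=cv2.minAreaRect(world(sc,blob(sc,355,238,380,256,th),.108)*1000); v=np.array(r[0])-[555.2,147]; print('sc',r,np.hypot(*v),np.degrees(np.arctan2(v[1],v[0])))
# bore in scene: dark blob at z=.112
g=cv2.cvtColor(sc['img'],cv2.COLOR_RGB2GRAY)
i=sc['img'][215:260,315:360,::-1]; cv2.imwrite('pics/b5.png',cv2.resize(i,None,fx=13,fy=13,interpolation=cv2.INTER_NEAREST))
E
```

```text
blade top ((570.2539672851562, 233.2500762939453), (24.557628631591797, 9.552074432373047), 80.10062408447266) 87.55396959438184 80.09940740200277
blade top ((570.0919189453125, 233.38943481445312), (22.93037223815918, 7.701480388641357), 80.09907531738281) 87.66358250399308 80.21940361381259
sc ((576.4667358398438, 209.71743774414062), (43.383968353271484, 13.151504516601562), 19.30483055114746) 66.2250032123204 71.26881458453306
sc ((575.5628662109375, 209.11248779296875), (41.164276123046875, 12.607283592224121), 19.304855346679688) 65.36518538301739 71.84886324390027
```

View pics/b5.png

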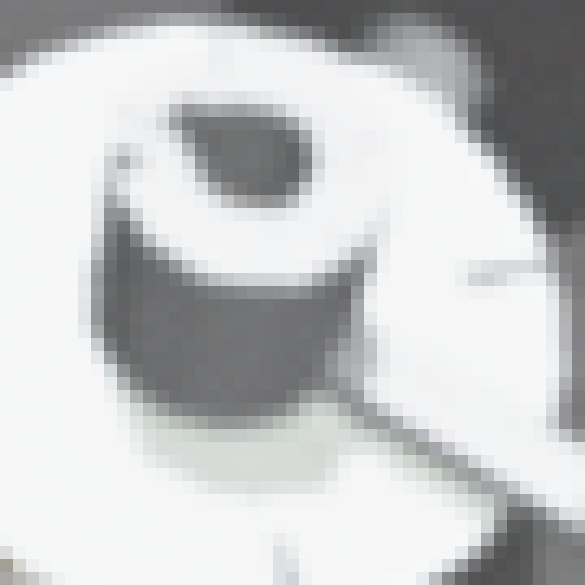

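View pics/t5.png

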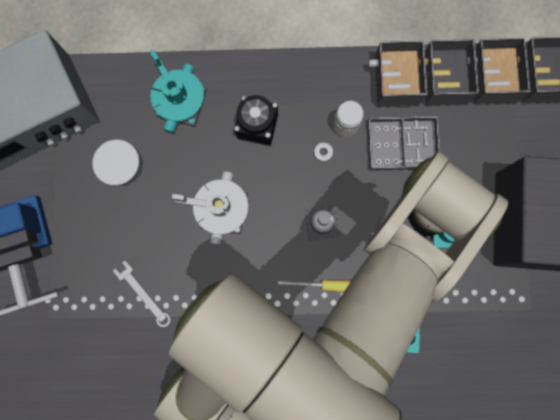

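The blade measures 80.1–80.2° in the top view. That puts the opening at about 44.7° against a mark at 80.6°, so the valve is half open. The scene blob merged blade and bar, so I discarded it. The tool is now above the keyed shaft with the jaws along x. Next: descend and grip the square head.

Call:
carry_out:
  targets:
    - [[0,0,0,-20,0,0,0],[0,0,0,-50,0,0,0],[0,0,0,-80,0,0,0],[0,0,0,-110,0,0,0],[0,0,0,-130,0,0,0],[0,0,0,-142,0,0,0],[0,0,0,-147,0,0,0],[0,0,0,-147,0,0,0],[0.4,0,0,-147,0,0,0],[1,0,0,-147,0,0,0],[1,0,0,-147,0,0,0],[1,0,0,-147,0,0,0],[1,0,0,-147,0,0,0],[1,0,0,-147,0,0,0],[1,0,0,-147,0,0,0]]
  squeeze: 70

```text
time_s: 8.37
position: [0.4879, -0.2414, 0.0835]
tool_rot: [[-0.0, 0.0, 1.0], [-1.0, -0.0, -0.0], [0.0, -1.0, 0.0]]
ft_force: [-1.4, 0.7, 6.5]
grip_width: 0.0228
```

```bash
python3 look.py scene 140 90 160 110 5 l6.png
```

```text
8.4167 [ 0.4879 -0.2414  0.0835] [-2.5  1.4  5.1] 0.0233
jaw ang -0.02601344319907145 q6 -38.764864462150186 tooly [ 0. -0. -1.]
```

View pics/l6.png

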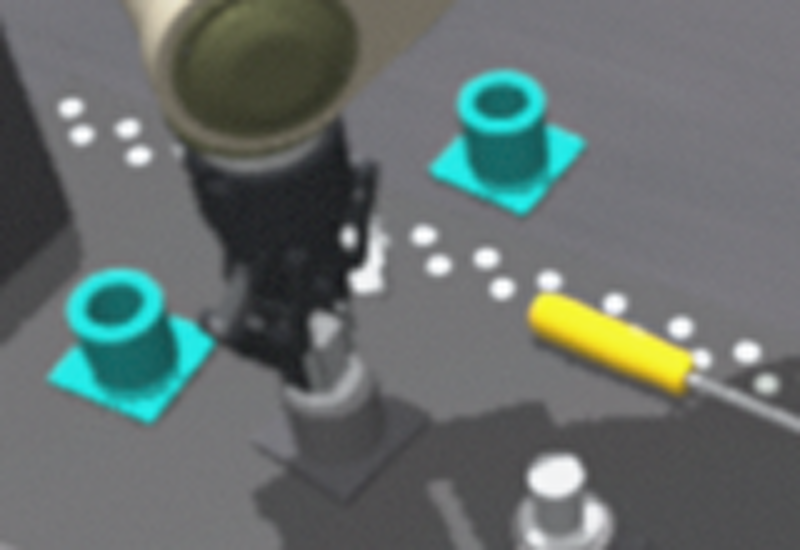

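Gripped, with a reading of 23 mm on the 24 mm head. Next: lift, carry to the hub and turn by about 80°.

Call:
carry_out:
  targets:
    - [[1,0,0,8,0,0,0],[1,0,0,28,0,0,0],[1,0,0,55,0,0,0],[1,0,0,85,0,0,0],[1,0,0,115,0,0,0],[1,0,0,135,0,0,0],[1,2,10,140,0,0,3],[1,7,40,140,0,0,9],[1,12,70,140,0,0,15],[1,17,100,140,0,0,21],[1,22.5,130,140,0,0,27],[1,28,160,140,0,0,33],[1,33,190,140,0,0,39],[1,38,220,140,0,0,45],[1,43,250,140,0,0,51],[1,48.5,280,140,0,0,57],[1,53.5,310,140,0,0,63],[1,59,340,140,0,0,69],[1,64,368,140,0,0,75],[1,67.2,388.1,140,0,0,80.2]]

```text
time_s: 10.08
position: [0.5549, 0.1491, 0.2229]
tool_rot: [[0.986, -0.0, 0.164], [-0.164, 0.0, 0.986], [-0.001, -1.0, 0.0]]
ft_force: [-0.4, 0.8, -2.2]
grip_width: 0.0229
```

Call:
carry_out:
  targets:
    - [[1,0,0,0,0,0,0],[1,0,0,0,0,0,0],[1,0,0,0,0,0,0]]

```text
time_s: 10.33
position: [0.5549, 0.1462, 0.2228]
tool_rot: [[0.985, -0.001, 0.172], [-0.172, -0.0, 0.985], [-0.0, -1.0, -0.0]]
ft_force: [0.3, -0.3, -2.1]
grip_width: 0.023
```

```bash
python3 look.py scene 290 110 120 150 5 l7.png;python3 look.py top 150 130 140 130 5 l7t.png; python3 - <<'E'
from h import *
for n in('scene','top'):
    d=cam(n); save(d,n+'7.png')
    for z in(.112,.190-.042,.190,.196): print(n,z,proj(d,[.5551,.147,z]))
E
```

```text
10.3833 [0.555  0.1459 0.2229] [ 0.5 -0.6 -2.9] 0.0229
jaw ang 80.06179849367376 q6 -77.13952665925234 tooly [-0. -0. -1.]
10.4333 [0.555  0.1458 0.2229] [-0.2  0.1 -2.2] 0.0233
jaw ang 80.05423346465784 q6 -77.14776483364618 tooly [-0. -0. -1.]
scene 0.112 [334.28369697 227.00421365]
scene 0.148 [336.24079814 218.53864482]
scene 0.19 [338.71222546 207.84832469]
scene 0.196 [339.08330362 206.24320192]
top 0.112 [216.89769342 202.04889678]
top 0.148 [214.56893175 199.16870342]
top 0.19 [211.65537767 195.56524359]
top 0.196 [211.22051106 195.02740413]
```

View pics/l7.png

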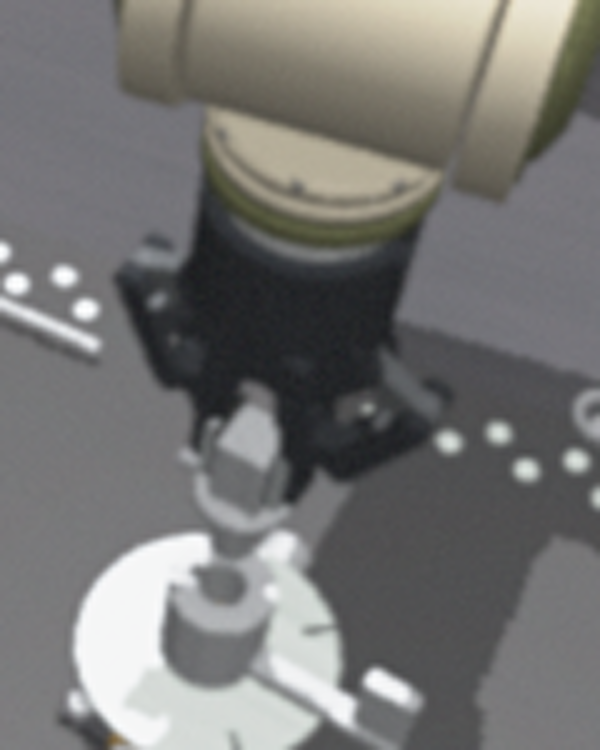

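View pics/l7t.png

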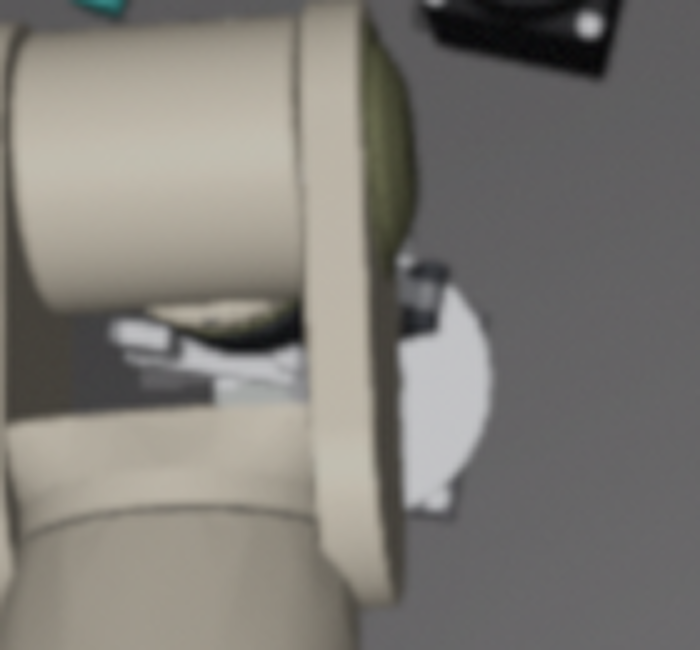

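```bash
python3 - <<'E'
from h import *
d=cam('scene'); save(d,'s8.png')
x,y,w,h,k=318,190,34,62,12
c=cv2.resize(d['img'][y:y+h,x:x+w][:,:,::-1],None,fx=k,fy=k,interpolation=cv2.INTER_NEAREST).copy()
for i in range(2,w,10): cv2.line(c,(i*k,0),(i*k,6),(0,0,255),2); cv2.putText(c,str(x+i),(i*k+1,15),0,.4,(0,255,255),1)
for i in range(0,h,10): cv2.line(c,(0,i*k),(6,i*k),(0,0,255),2); cv2.putText(c,str(y+i),(8,i*k+6),0,.4,(0,255,255),1)
c=c[:600+140]; cv2.imwrite('pics/g8.png',cv2.resize(c,None,fx=.8,fy=.8))
J=[(proj(d,np.array([.555,.147,.112])+e)-proj(d,[.555,.147,.112])) for e in np.eye(3)*.001]; print(J)
o=env.observe(); print(o['time_s'],o['position'])
E
```

```text
[array([-0.16093738,  0.35155638]), array([0.42085523, 0.1655585 ]), array([ 0.05251777, -0.22713538])]
10.5833 [0.55512821 0.1459852  0.22293707]
```

View pics/g8.png

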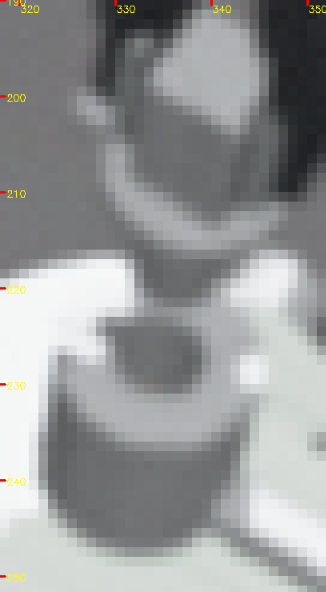

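Scene crop: the bore centre is at (334.3,227.1), against a predicted (334.3,227.0) for axis (555.1,147.0). The notch is at (328.5,223.5) and the shaft's tab at (326.5,200.5), both on the same left side. The shaft column matches the measured TCP, which is 1 mm short in y, so I'll correct that and lower into the bore above the keyway.

Call:
carry_out:
  targets:
    - [[1,0,1.0,0,0,0,0.2],[1,0,1.0,-8,0,0,0.2],[1,0,1.0,-18,0,0,0.2],[1,0,1.0,-27,0,0,0.2],[1,0,1.0,-33,0,0,0.2],[1,0,1.0,-37,0,0,0.2],[1,0,1.0,-40,0,0,0.2],[1,0,1.0,-43,0,0,0.2],[1,0,1.0,-45,0,0,0.2],[1,0,1.0,-45,0,0,0.2],[1,0,1.0,-45,0,0,0.2]]

```text
time_s: 11.5
position: [0.5544, 0.1471, 0.1804]
tool_rot: [[0.986, 0.001, 0.167], [-0.167, -0.002, 0.986], [0.001, -1.0, -0.002]]
ft_force: [-5.5, -4.9, 2.4]
grip_width: 0.0232
```

```bash
python3 look.py scene 300 160 70 100 7 l9.png
```

```text
11.55 [0.5542 0.147  0.1792] [-5.4 -6.2 -0.3] 0.0226
jaw ang 80.39270850255146 q6 -77.27655456535226 tooly [-0.001 -0.002 -1.   ]
```

View pics/l9.png

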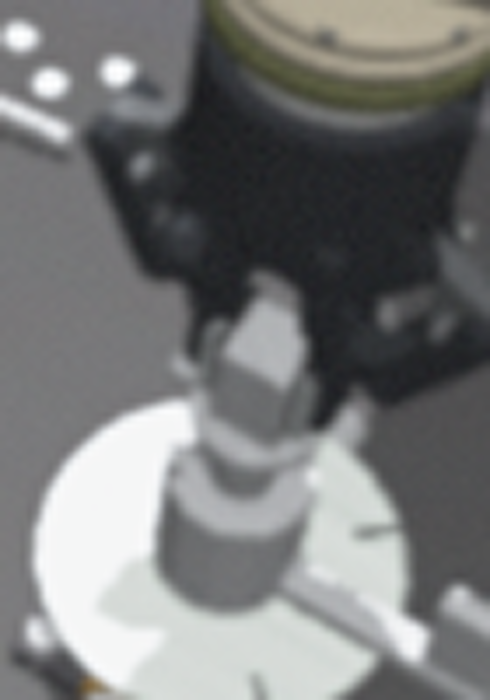

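The tip is in the bore, with side forces of about (-5.4,-5.5) N. I'll ease off in that direction and lower the key into the keyway.

Call:
carry_out:
  targets:
    - [[1,-0.8,-0.7,0,0,0,0],[1,-0.8,-0.7,-2,0,0,0],[1,-0.8,-0.7,-4,0,0,0],[1,-0.8,-0.7,-6,0,0,0],[1,-0.8,-0.7,-8,0,0,0],[1,-0.8,-0.7,-10,0,0,0],[1,-0.8,-0.7,-12,0,0,0],[1,-0.8,-0.7,-12,0,0,0],[1,-0.8,-0.7,-12,0,0,0]]

```text
time_s: 12.3
position: [0.5537, 0.1467, 0.1653]
tool_rot: [[0.986, -0.002, 0.167], [-0.167, -0.001, 0.986], [-0.002, -1.0, -0.001]]
ft_force: [-3.8, -3.4, -1.8]
grip_width: 0.0229
```

```bash
python3 look.py scene 300 160 70 100 7 l10.png
```

```text
12.35 [0.5537 0.1467 0.1653] [-4.5 -3.5 -1.5] 0.023
jaw ang 80.37760950311676 q6 -77.34207054634156 tooly [-0.002 -0.001 -1.   ]
```

View pics/l10.png

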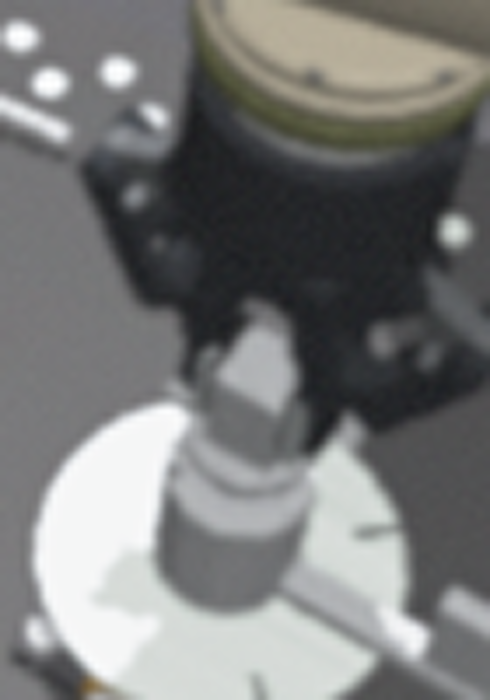

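The key is 8 mm into the keyway with no upward resistance. Next: relieve a bit more side force and lower onto the spring.

Call:
carry_out:
  targets:
    - [[1,-0.5,-0.4,-1,0,0,0],[1,-0.5,-0.4,-3,0,0,0],[1,-0.5,-0.4,-5,0,0,0],[1,-0.5,-0.4,-7,0,0,0],[1,-0.5,-0.4,-9,0,0,0],[1,-0.5,-0.4,-11,0,0,0],[1,-0.5,-0.4,-13,0,0,0],[1,-0.5,-0.4,-15,0,0,0],[1,-0.5,-0.4,-16,0,0,0],[1,-0.5,-0.4,-16,0,0,0],[1,-0.5,-0.4,-16,0,0,0]]

```text
time_s: 13.27
position: [0.5536, 0.1466, 0.1501]
tool_rot: [[0.986, -0.0, 0.167], [-0.167, -0.0, 0.986], [-0.0, -1.0, -0.0]]
ft_force: [-5.7, -2.7, 5.1]
grip_width: 0.0233
```

Call:
carry_out:
  targets:
    - [[1,-0.4,-0.2,-1,0,0,0],[1,-0.4,-0.2,-2,0,0,0],[1,-0.4,-0.2,-3,0,0,0],[1,-0.4,-0.2,-4,0,0,0],[1,-0.4,-0.2,-5,0,0,0],[1,-0.4,-0.2,-6,0,0,0],[1,-0.4,-0.2,-7,0,0,0],[1,-0.4,-0.2,-7,0,0,0],[1,-0.4,-0.2,-7,0,0,0],[1,-0.4,-0.2,-7,0,0,0]]

```text
time_s: 14.1
position: [0.5536, 0.1465, 0.1454]
tool_rot: [[0.986, 0.003, 0.167], [-0.167, -0.0, 0.986], [0.003, -1.0, 0.0]]
ft_force: [-10.5, -4.3, 20.8]
grip_width: 0.0228
```

```bash
python3 look.py scene 300 160 70 100 7 l11.png
```

```text
14.15 [0.5535 0.1465 0.1454] [-10.5  -3.3  21.1] 0.023
jaw ang 80.39283940673033 q6 -77.39853092369763 tooly [ 0.003 -0.    -1.   ]
```

View pics/l11.png

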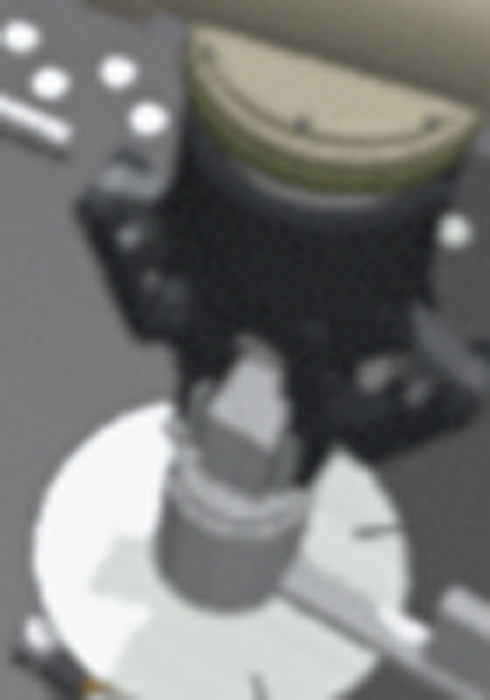

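```bash
python3 - <<'E'
from h import *
d=cam('scene'); t=cam('top'); save(d,'s12.png')
x,y,w,h,k=318,208,70,60,11
c=cv2.resize(d['img'][y:y+h,x:x+w][:,:,::-1],None,fx=k,fy=k,interpolation=cv2.INTER_NEAREST).copy()
dirv=np.array([.9990-.5551,.2240-.147]); dirv/=np.linalg.norm(dirv)
def dot(p,col):
    q=proj(d,p); cv2.circle(c,(int((q[0]+.5-x)*k),int((q[1]+.5-y)*k)),3,col,-1); return np.round(q,1)
C=np.array([.5551,.147])
print('rim front',dot([*(C+.024*dirv),.112],(0,0,255)),'collar bot',dot([*(C+.021*dirv),.112],(0,255,0)),'collar top',dot([*(C+.021*dirv),.118],(255,0,0)), 'if 2.5 high', proj(d,[*(C+.021*dirv),.1205]))
for a in(80.3,):
  for s in(.074,.1): 
    for o in(-.005,.005):
      u=np.array([np.cos(np.radians(a)),np.sin(np.radians(a))]); n=np.array([-u[1],u[0]]); dot([*(C+s*u+o*n),.108],(0,255,255))
cv2.imwrite('pics/g12.png',c); cv2.imwrite('pics/t12.png',cv2.resize(t['img'][160:240,160:260,::-1],None,fx=6,fy=6))
g=cv2.cvtColor(d['img'],cv2.COLOR_RGB2GRAY); print(list(zip(range(222,242),g[222:242,336])))
E
```

```text
rim front [332.2 236.1] collar bot [332.4 235. ] collar top [332.8 233.6] if 2.5 high [332.88174176 233.06827856]
[(222, np.uint8(156)), (223, np.uint8(128)), (224, np.uint8(110)), (225, np.uint8(107)), (226, np.uint8(110)), (227, np.uint8(108)), (228, np.uint8(107)), (229, np.uint8(106)), (230, np.uint8(113)), (231, np.uint8(135)), (232, np.uint8(163)), (233, np.uint8(165)), (234, np.uint8(143)), (235, np.uint8(149)), (236, np.uint8(142)), (237, np.uint8(123)), (238, np.uint8(113)), (239, np.uint8(115)), (240, np.uint8(113)), (241, np.uint8(112))]
```

View pics/g12.png

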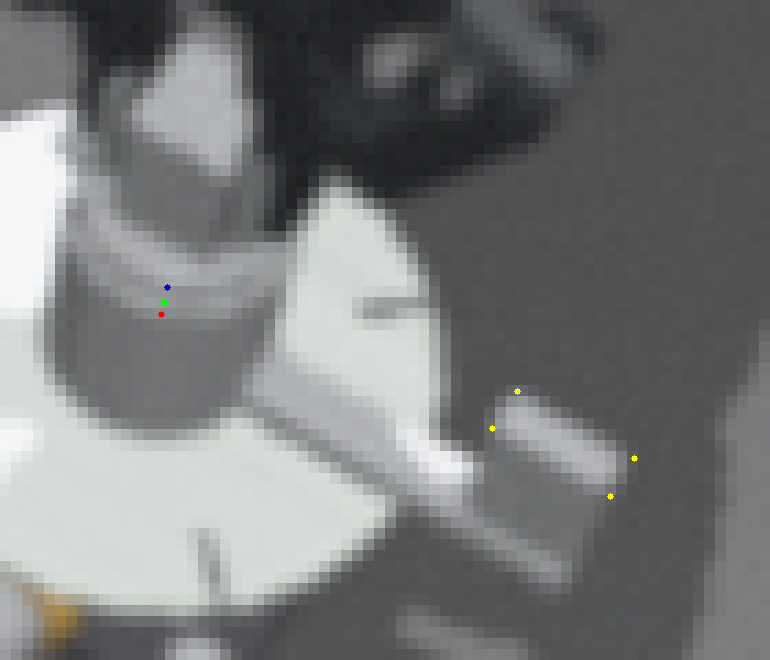

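View pics/t12.png

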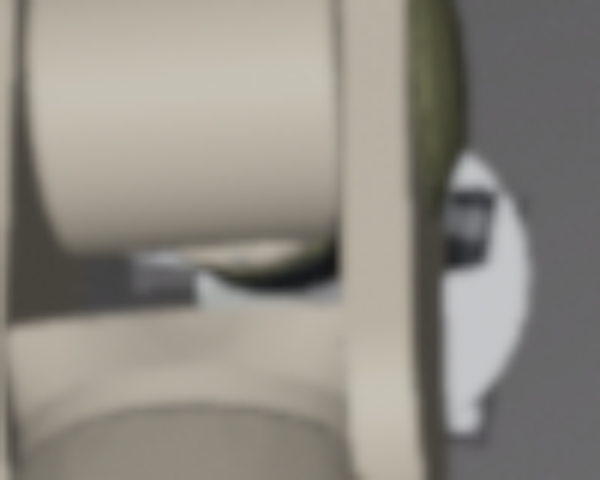

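Scene crop: the collar's upper edge lies on the point computed for a flush collar, row 233.6. The lever blade at about crop (557,440) matches the 80.3° prediction (563,443), so the valve is still half open. The push is steady at about 21 N, so I'm handing in.

```bash
python3 - <<'E'
from h import *
o=env.observe(); print(o['time_s'],o['position'],o['ft_force'],o['grip_width'])
print(env.close_job())
E
```

```text
14.25 [0.55354303 0.14652633 0.14540992] [-10.22477     -3.16450998  21.14428802] 0.023241740665531387
the job is handed in; nothing more can be done
None
```

I turned the lever 45° onto the long middle mark. Then I lifted the keyed (square-head) shaft out of its stand, lowered it into the hub with its key in the keyway, and pressed it home. I handed in at 14.25 s, still gripping and pressing; the system reports no verdict.

**Last checks**
- **Collar:** it appears flush on the hub rim, with the underside at about 111.9 mm against 112 mm; the camera view agrees.
- **Push:** the wrist reads 21 N upward, so the collar is resting on the rim with the spring compressed. I inferred the force on the spring plate and did not measure it.
- **Grip:** 23.2 mm reading on the 24 mm head, set to 70 N. The tool is upright within about 0.2°.
- **Valve:** about 44.7° open before the shaft went in. In the final scene view the lever matched that position within about 1 px.

**What went wrong or disagreed**
- **Stray turn:** one release row carried a 45° turn by mistake. The tool twisted only about 1° while the jaws opened, and the lever still measured half open afterwards.
- **Side force:** about 10 N remains at the end. The two cameras' estimates of the hub axis differ by about 1–1.5 mm. The tool ended about 1.6 mm from my axis estimate, inside the 3 mm limit.
- **Lever check:** one scene-view measurement of the lever merged the blade with the bar, so I discarded it and used the top view.

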